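Set up the stopper caddy on the radiator shelf

TASK

First clear the chest: move the copper cup that stands on its lid onto the walnut coaster, upright and wholly on it. Then stack the empty dimpled caddy squarely on the chest so that its four corner feet drop into the recesses of the chest's lid and it sits flat, and finally settle every cork ball from the tray in a dimple of its own on the caddy, so that none can roll. Leave the decanter, the vial and the other cup where they stand.

Things in the scene. Friction and masses are not known exactly. Their poses are not given: they have to be found in the camera images.
- chest_top (a point): Fixed oak chest, a closed lidded box 256 x 164 x 60 mm. This point is the centre of the lid's flat upper face (60 mm above the work surface); x runs along the 256 mm length, y along the width, z up. Four square recesses, 25 mm wide and 12 mm deep, are sunk in the lid at x = +-112, y = +-66 mm.
- caddy_deck (a point): Loose caddy: wooden closed box with a dark rim 256 x 164 mm, 0.55 kg, one rigid piece on four round corner feet (16 mm diameter, 8 mm high, at x = +-112, y = +-66 mm). This point is the centre of its lid's deck, 48 mm above the feet's soles, 40 above the flat bottom; x along the length, z up. Rightly stacked, the bottom lies flat on the chest, this point 40 mm above chest_top. Alike under a half turn.
- caddy_grip (a point): Centre of the caddy's brass grip fin, 25 mm above the middle of the deck. The fin is 40 mm long (along x), 14 mm thick (y) and rises 50 mm above the deck; lift the caddy by it.
- dimple0 (a point): One of the six round dimples in the caddy's deck, 42 mm across, 12 mm deep; point at the centre of its mouth, level with the deck: x = -92, y = -46 mm from caddy_deck. The six lie at x = -92, 0, +92 and y = -46, +46 mm. A ball settled in one has its centre 21 mm above the deck. A lip 5 mm thick stands 8 mm above the deck round its edge.
- dimple1 (a point): Dimple like dimple0, at x = -92, y = 46 mm from caddy_deck.
- dimple2 (a point): Dimple like dimple0, at x = 0, y = -46 mm from caddy_deck.
- dimple3 (a point): Dimple like dimple0, at x = 0, y = 46 mm from caddy_deck.
- dimple4 (a point): Dimple like dimple0, at x = 92, y = -46 mm from caddy_deck.
- dimple5 (a point): Dimple like dimple0, at x = 92, y = 46 mm from caddy_deck.
- tray: Fixed shallow walnut tray, 266 x 186 mm outside, floor 5 mm thick, walls 5 mm thick with their top 15 mm above the work surface; holds the balls at the start. Origin at the centre of its underside, x along its length.
- coaster_top (a point): Fixed round walnut coaster, 100 mm in diameter, 8 mm thick. This point is the centre of its upper face.
- cup_mid (a point): The copper-coloured aluminium cup that stands on the chest's lid at the start: open, straight-sided, 80 mm tall, 60 mm across, wall 3 mm, 0.12 kg. This point is on its axis, half-way up (40 mm above its foot); z is its axis. Grip it in its upper half.
- spare_cup: Bystander: a second, identical cup standing on the plank. Origin at the centre of its foot.
- decanter: Bystander: cut-glass decanter, 96 mm across, 210 mm tall. Origin at the centre of its foot.
- vial: Bystander: cork-topped clear glass sample vial, 28 mm across, 105 mm tall, standing. Origin at the centre of its foot.
- ball0_center (a point): Cork ball stopper, 60 mm in diameter, about 45 g, rolls freely; starts in the tray and may be absent. This point is its centre.
- ball1_center (a point): Cork ball stopper, 60 mm in diameter, about 45 g, rolls freely; starts in the tray and may be absent. This point is its centre.
- ball2_center (a point): Cork ball stopper, 60 mm in diameter, about 45 g, rolls freely; starts in the tray and may be absent. This point is its centre.
- ball3_center (a point): Cork ball stopper, 60 mm in diameter, about 45 g, rolls freely; starts in the tray and may be absent. This point is its centre.
- ball4_center (a point): Cork ball stopper, 60 mm in diameter, about 45 g, rolls freely; starts in the tray and may be absent. This point is its centre.
- ball5_center (a point): Cork ball stopper, 60 mm in diameter, about 45 g, rolls freely; starts in the tray and may be absent. This point is its centre.

How it is judged:
By the outcome, as a careful person would: the job done as asked, in the order asked, and still so for the second after the job is handed in, with the robot touching nothing.
Of ball0, ball1, ball2, ball3, ball4, ball5 only 4 to 6 are there at a start; the rules pass over those that are not, and their reading is None.
At some moment in a run one of cup may be knocked a few centimetres aside while the robot is not near it.
It also fails if it takes over 210 s, if anything falls off the work surface, if the arm or the gripper's body presses on something with over 40 N, if the wrist force passes 120 N, or if a joint passes its speed limit or range.

ROBOT

A 6-joint arm with a two-finger parallel gripper is mounted at the origin on the work surface. World frame = base frame: x ahead of the robot, y to its left, z up, the work surface at z = 0. Lengths are in m, angles in rad, forces in N, time in s.
With the tool pointing down it reaches from about 0.35 to 0.85 m from the base axis. Payload 8.1 kg.
Tool frame: the origin (TCP) lies on the front face of the gripper's body, between the roots of the fingers; the fingertips stand 73 mm ahead of it and the grasp point (between the pads) lies 54 mm ahead of it; z points along the fingers, y is the line along which they close (so a half turn about z gives the same grasp; the last joint's range is limited). The gripper opens to 85 mm and grips with 20 to 120 N. Pads are 22 mm wide; open, the fingers measure 114 mm over their backs; the gripper's body (76 mm by 85 mm) begins 54 mm behind the grasp point. The pads swing forward as they close: fully open they stand 13 mm farther back than shut.
Start: joints at [-1.265, 0.13, 1.488, -0, 1.523, -0.085], TCP at [0.229, -0.555, 0.304] pointing down, gripper open.
Joint ranges: [-2.96, 2.96], [-0.89, 2.26], [0.02, 2.5], [-1.34, 4.48], [0, 2.73], [-2.66, 2.66]. Speed limits (rad/s): [2.39, 2.39, 2.79, 3.14, 3.14, 3.14].

INTERFACE

Orientations are given as a rotation vector (axis times angle).
In Python, from cell import read_state, imaging, arm gives the robot as it stands.
- The arm moves only by the tool jog_arm, never from a script. Its argument "commands" is a list that holds one entry, the list of rows, each a list of 5 numbers: the closure in counts, from 0 (fully open) to 255 (shut), then the shift along the world's x, y, z in m, then the turn about the world's z in units of 6 degrees (1.0 is 6 degrees). A call has 1 to 20 rows; each row is the pose to reach, as a shift and turn from the pose commanded when the call began; what a row does not reach only later rows make up. A row lasts 1/12 s, in which the tool goes at most 41.7 mm and 7.16 degrees, less where a joint would pass 70% of its speed; a pose out of reach is approached as far as the arm can. A call with a gripper value outside its range is refused whole. The fingers move at their own pace and stop on an object; "squeeze" is the grip in N (left out, the last holds). Time passes only in rows, so rows that repeat a pose let the fingers close. It gives the time, the measured TCP pose, the force, the opening and the grip force at its end, in the units of the state.
- read_state(): the state, without advancing time (a new reading comes with each control period).
- imaging.snapshot(name): name is "side" or "top" or "wrist"; returns the picture (420x560x3 uint8, blue, green, red); there is no depth.
- imaging.camera_info(name): a dict with "intrinsics" (3x3 intrinsics, pixels), "camera_from_world" (4x4, takes a point from world to camera coordinates); the wrist camera has in their place "mount" (4x4, takes a point from camera to tool coordinates, whose origin is the TCP and whose axes are the flange's). Camera axes: x right, y down, z forward; pixel columns grow to the right and rows downward; lengths in m; the calibration is good to about 2 mm. A picture is of the moment at which its call begins: read the wrist's pose just before it. camera_info takes no time and is no camera call.
- arm.finish_job(): hands the job in; it is judged then, once.
Trained networks look in the newest picture that a camera, given by its name, has taken for a name from the list of things; names that differ only in an ending like _2 or _b are one class to them, and where a whole thing is asked for, a point or a joint stands for the part that bears it (a point fixed in the world has none). Each returns a list of dicts, best first, with "conf" (0 to 1); they miss things now and then, are a little off and sometimes report something else, mostly with a low value. They report only what shows in the picture. A call takes as long as a camera call.
- imaging.masks_of(camera, name): "pixels" (420x560 bool, what is visible of it) and "location" ([column, row] in pixels, amid what is visible of it).
The state is a dict: "t": time; "qpos": joint angles; "joint_velocities": joint speeds; "joint_torque": joint torques, N m; "position": TCP position; "ee_rot": TCP orientation; "ft_force": force on the tool from outside, world axes, zero at the start; "ft_torque": the same for the moment, N m; "finger_gap": finger opening in m; "grip_force": force on a finger pad.
Only numpy, scipy, OpenCV 4.12 (cv2) and the standard library are available. Lean on these libraries where they do the work, as an engineer would, in place of code of your own. Each camera call takes 0.05 s, during which the arm holds its last target. There are 200 camera calls.

## Working session

There is one attempt and no reset: what is moved stays moved. The work goes in short steps, Python scripts to look and compute and a tool call to move; the robot and the scene stay as the last step left them, time stands still between calls to the robot, and variables do not carry over. Pictures are saved under pics/ and viewed, at most 18 in all, crops included, and the job is handed in when it is done.

Besides the shell and the picture viewer there is one more tool, called in YAML: its name, and indented under it one key for each argument. jog_arm: Moves the arm, as the interface text tells. Its arguments: {"type":"object","properties":{"commands":{"type":"array"},"squeeze":{"type":"number"}},"required":["commands"]}

```bash
mkdir -p pics; ls
python3 - <<'E'
from cell import read_state, imaging, arm
import cv2, numpy as np
np.set_printoptions(precision=4,suppress=True)
s=read_state(); print(s['t'],s['position'],s['ee_rot'],s['finger_gap'])
ims=[]
for n in ("side","top"):
    im=imaging.snapshot(n); cv2.imwrite(f"pics/{n}0.png",im)
for n in("side","top","wrist"):
    print(n,{k:np.array(v) for k,v in imaging.camera_info(n).items()})
E
```

```text
pics
0.0 [ 0.2285 -0.5544  0.3029] [-3.08   -0.6096  0.0003] 0.08582242762183709
side {'intrinsics': array([[495.832 ,   0.    , 272.355 ],
       [  0.    , 495.832 , 213.3942],
       [  0.    ,   0.    ,   1.    ]]), 'camera_from_world': array([[-0.9775, -0.2107,  0.0109,  0.5534],
       [-0.1374,  0.5965, -0.7908,  0.1606],
       [ 0.1601, -0.7744, -0.612 ,  1.0779],
       [ 0.    ,  0.    ,  0.    ,  1.    ]])}
top {'intrinsics': array([[516.7315,   0.    , 294.9715],
       [  0.    , 516.7315, 211.4482],
       [  0.    ,   0.    ,   1.    ]]), 'camera_from_world': array([[-0.0122, -0.9994, -0.0311, -0.0157],
       [-0.9966,  0.0147, -0.0807,  0.6017],
       [ 0.0811,  0.0301, -0.9963,  1.1926],
       [ 0.    ,  0.    ,  0.    ,  1.    ]])}
wrist {'intrinsics': array([[359.7455,   0.    , 275.9843],
       [  0.    , 359.7455, 206.7919],
       [  0.    ,   0.    ,   1.    ]]), 'mount': array([[ 0.0002, -0.949 , -0.3152,  0.0813],
       [ 1.    ,  0.0001,  0.0003,  0.0013],
       [-0.0003, -0.3152,  0.949 , -0.0708],
       [ 0.    ,  0.    ,  0.    ,  1.    ]])}
```

View pics/top0.png

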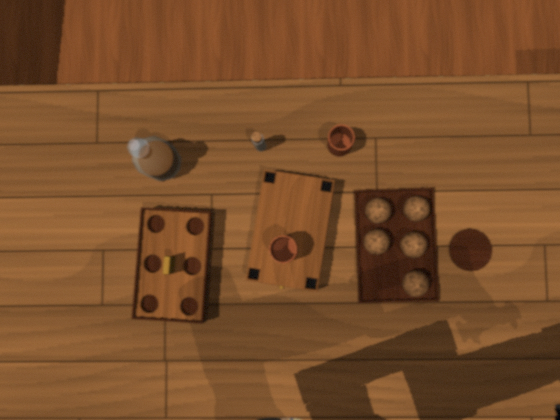

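View pics/side0.png

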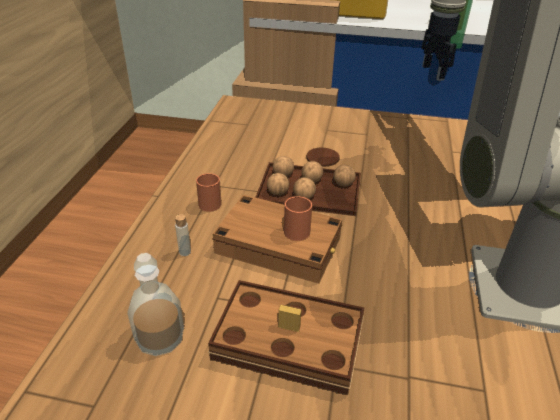

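Top view: caddy around pixel (174,264), chest (291,229) with the cup at (284,248), tray (397,244) holding five balls, coaster (470,250). The decanter (155,157), vial (257,140) and spare cup (341,138) stand along the far side. I'll fit the model silhouettes to the masks.

```bash
cat > h.py <<'E'
from cell import read_state, imaging, arm
import cv2, numpy as np
from scipy.optimize import minimize
from scipy.spatial.transform import Rotation as R
np.set_printoptions(precision=4,suppress=True)
def cam(n):
    """K, camera_from_world for any camera (wrist: at the present pose)"""
    c=imaging.camera_info(n); K=np.array(c['intrinsics'])
    if n!='wrist': return K,np.array(c['camera_from_world'])
    s=read_state(); T=np.eye(4); T[:3,:3]=R.from_rotvec(s['ee_rot']).as_matrix(); T[:3,3]=s['position']
    return K,np.linalg.inv(T@np.array(c['mount']))
def proj(C,P):
    K,M=C; p=np.atleast_2d(P)@M[:3,:3].T+M[:3,3]; p=p@K.T; return p[:,:2]/p[:,2:]
def unproj(C,uv,z):
    K,M=C; d=M[:3,:3].T@np.linalg.inv(K)@np.array([uv[0],uv[1],1]); o=-M[:3,:3].T@M[:3,3]
    return o+d*(z-o[2])/d[2]
def box(l,w,z0,z1): return np.array([[x*l/2,y*w/2,z] for x in(-1,1) for y in(-1,1) for z in(z0,z1)])
def cyl(d,z0,z1):
    a=np.linspace(0,2*np.pi,40); return np.vstack([np.c_[d/2*np.cos(a),d/2*np.sin(a),0*a+z] for z in(z0,z1)])
def sph(d,z):
    v=np.random.default_rng(0).normal(size=(800,3)); v/=np.linalg.norm(v,axis=1)[:,None]; return v*d/2+[0,0,z]
def fit(C,mask,pts,x0,hull=False):
    """x,y(,yaw) of a model whose silhouette best overlaps the mask"""
    m=mask.astype(np.uint8)
    if hull:
        c=np.vstack(cv2.findContours(m,0,2)[0]); m=m*0; cv2.fillConvexPoly(m,cv2.convexHull(c),1)
    S=4; M=cv2.resize(m,None,fx=S,fy=S,interpolation=cv2.INTER_LINEAR)
    def cost(p):
        a=p[2] if len(p)>2 else 0
        q=pts@R.from_euler('z',a).as_matrix().T+[p[0],p[1],0]
        h=cv2.convexHull((((proj(C,q)+.5)*S-.5)*16).round().astype(np.int32))
        I=np.zeros_like(M); cv2.fillConvexPoly(I,h,1,shift=4)
        return 1-(I&M).sum()/max(1,(I|M).sum())
    x0=np.array(x0,float); best=None
    for k in range(2):
        sim=np.vstack([x0]+[x0+d for d in np.diag([.015,.015,.08][:len(x0)])])
        r=minimize(cost,x0,method='Nelder-Mead',options=dict(initial_simplex=sim,xatol=1e-4,fatol=1e-5)); x0=r.x
    return r.x,1-r.fun
E
python3 - <<'E'
from h import *
imaging.snapshot('top'); C=cam('top')
M=cv2.imread('pics/top0.png')
def look(name,pts,zc,yaw=None,hull=False,mx=1):
    for d in imaging.masks_of('top',name)[:mx]:
        x0=unproj(C,d['location'],zc)[:2]
        x0=list(x0)+([yaw] if yaw is not None else [])
        x,i=fit(C,d['pixels'],pts,x0,hull); print(name,round(d['conf'],2),np.array(d['location']).round(1),d['pixels'].sum(),x,'iou %.3f'%i)
look('chest_top',box(.256,.164,0,.06),.06,-.12,True)
look('caddy_deck',box(.256,.164,.008,.056),.05,0.,True)
look('tray',box(.266,.186,0,.015),.015,0.,True)
look('coaster_top',cyl(.1,0,.008),.008)
look('cup_mid',cyl(.06,.06,.14),.1,mx=3)
look('spare_cup',cyl(.06,0,.08),.04,mx=3)
look('vial',cyl(.028,0,.105),.05)
look('decanter',cyl(.096,0,.21),.08)
look('ball0_center',sph(.06,.035),.035,mx=7)
s=read_state();print(R.from_rotvec(s['ee_rot']).as_matrix())
E
```

```text
chest_top 0.91 [290.7 224.9] 7528 [ 0.5573 -0.0118 -0.1686] iou 0.969
caddy_deck 0.72 [170.7 266. ] 8509 [ 0.4817  0.2624 -0.0699] iou 0.968
tray 0.86 [394.1 254.1] 6411 [ 0.5206 -0.2582  0.0102] iou 0.986
coaster_top 0.88 [468.9 250.5] 1468 [ 0.507  -0.4324] iou 0.969
cup_mid 0.64 [280.1 247.9] 636 [0.5122 0.001 ] iou 0.953
spare_cup 0.71 [343.5 142.4] 641 [ 0.7646 -0.1301] iou 0.886
vial 0.57 [258.4 143.9] 222 [0.762  0.0591] iou 0.867
decanter 0.65 [155.9 160. ] 1796 [0.7113 0.2657] iou 0.625
ball0_center 0.97 [415.7 284.7] 530 [ 0.4316 -0.2962] iou 0.930
[[ 0.9246  0.3809  0.0001]
 [ 0.3809 -0.9246 -0.0001]
 [ 0.      0.0001 -1.    ]]
```

jog_arm:
  commands:
    - [[0,0.2835,0.555,0,-3.73],[0,0.2835,0.555,0,-3.73],[0,0.2835,0.555,0,-3.73],[0,0.2835,0.555,0,-3.73],[0,0.2835,0.555,0,-3.73],[0,0.2835,0.555,0,-3.73],[0,0.2835,0.555,0,-3.73],[0,0.2835,0.555,0,-3.73],[0,0.2835,0.555,0,-3.73],[0,0.2835,0.555,0,-3.73],[0,0.2835,0.555,0,-3.73],[0,0.2835,0.555,0,-3.73],[0,0.2835,0.555,0,-3.73],[0,0.2835,0.555,0,-3.73],[0,0.2835,0.555,0,-3.73],[0,0.2835,0.555,0,-3.73],[0,0.2835,0.555,0,-3.73],[0,0.2835,0.555,0,-3.73]]
  squeeze: 30

```text
t: 2.1
position: [0.512, 0.0003, 0.3038]
ee_rot: [3.141, 0.002, -0.001]
ft_force: [-1.2, -0.9, -0.2]
finger_gap: 0.0854
grip_force: 0.0
```

Run:
```python
from h import *
C=cam('wrist'); im=imaging.snapshot('wrist'); cv2.imwrite('pics/w1.png',im)
for n,p,zc in(('cup_mid',cyl(.06,.06,.14),.1),):
    for d in imaging.masks_of('wrist',n)[:2]:
        print(d['conf'],d['location'],fit(C,d['pixels'],p,unproj(C,d['location'],zc)[:2]))
d=imaging.masks_of('wrist','chest_top')[0]; print(d['conf'],fit(C,d['pixels'],box(.256,.164,0,.06),[.557,-.012,-.169],True))
```

```text
0.59 [275.7, 198.8] (array([ 0.5125, -0.0019]), np.float64(0.9801176653582572))
0.88 (array([ 0.556 , -0.015 , -0.1739]), np.float64(0.9878834158168397))
```

View pics/w1.png

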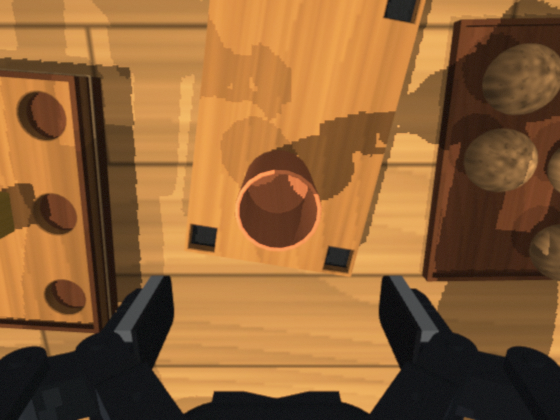

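The wrist picture shows the cup mouth centred at (278,210) and chest recesses at (203,237), (337,259) and (402,8). The fit agrees with the top view to 3 mm, so I'll grasp.

jog_arm:
  commands:
    - [[0,0.0005,-0.002,-0.04,0],[0,0.0005,-0.002,-0.08,0],[0,0.0005,-0.002,-0.11,0],[0,0.0005,-0.002,-0.13,0],[0,0.0005,-0.002,-0.13,0],[255,0.0005,-0.002,-0.13,0],[255,0.0005,-0.002,-0.13,0],[255,0.0005,-0.002,-0.13,0],[255,0.0005,-0.002,-0.13,0],[255,0.0005,-0.002,-0.13,0],[255,0.0005,-0.002,-0.13,0],[255,0.0005,-0.002,-0.13,0],[255,0.0005,-0.002,-0.13,0],[255,0.0005,-0.002,-0.11,0],[255,0.0005,-0.002,-0.08,0],[255,0.0005,-0.002,-0.05,0],[255,0.0005,-0.002,-0.02,0],[255,0.0005,-0.002,0,0],[255,0.0005,-0.002,0,0]]
  squeeze: 30

```text
t: 3.83
position: [0.5148, -0.0019, 0.3106]
ee_rot: [3.141, 0.001, 0.016]
ft_force: [1.4, -0.1, 0.3]
finger_gap: 0.06
grip_force: 33.4
```

jog_arm:
  commands:
    - [[255,-0.001,-0.03,0,0],[255,-0.001,-0.07,0,0],[255,-0.0055,-0.11,0,0],[255,-0.0055,-0.15,0,0],[255,-0.0055,-0.19,0,0],[255,-0.0055,-0.23,0,0],[255,-0.0055,-0.27,0,0],[255,-0.0055,-0.31,0,0],[255,-0.0055,-0.35,0,0],[255,-0.0055,-0.39,0,0],[255,-0.0055,-0.415,0,0],[255,-0.0055,-0.43,0,0],[255,-0.0055,-0.43,-0.03,0],[255,-0.0055,-0.43,-0.07,0],[255,-0.0055,-0.43,-0.11,0],[255,-0.0055,-0.43,-0.14,0],[255,-0.0055,-0.43,-0.16,0],[255,-0.0055,-0.43,-0.17,0],[255,-0.0055,-0.43,-0.17,0]]

```text
t: 5.42
position: [0.5055, -0.4302, 0.1299]
ee_rot: [-3.137, -0.0, 0.007]
ft_force: [0.2, 0.1, -1.2]
finger_gap: 0.0601
grip_force: 33.5
```

Run:
```python
from h import *
s=read_state(); print(s['position'],s['finger_gap'],s['ft_force'])
C=cam('wrist'); im=imaging.snapshot('wrist'); cv2.imwrite('pics/w2.png',im)
imaging.snapshot('top'); C=cam('top')
for d in imaging.masks_of('top','coaster_top')[:1]: print(d['conf'],fit(C,d['pixels'],cyl(.1,0,.008),[.507,-.432],True))
```

```text
[ 0.5055 -0.4302  0.1299] 0.06010718943788695 [ 0.1601  0.1338 -1.1742]
0.84 (array([ 0.5075, -0.4311]), np.float64(0.6560911039206623))
```

View pics/w2.png

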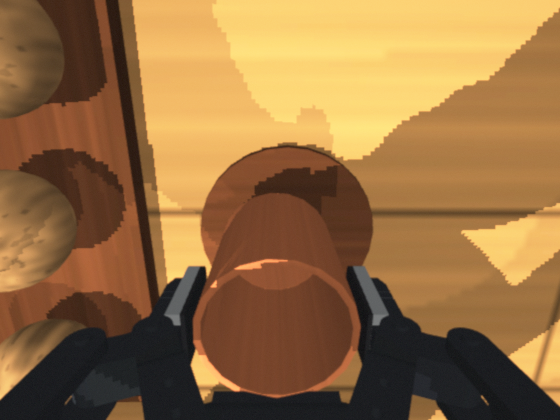

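The cup hangs over the coaster (coaster spans columns 201–373, cup foot around column 280). I'll lower and release.

jog_arm:
  commands:
    - [[255,0.001,-0.002,-0.004,0],[255,0.001,-0.002,-0.008,0],[255,0.001,-0.002,-0.008,0],[255,0.001,-0.002,-0.008,0],[150,0.001,-0.002,-0.008,0],[80,0.001,-0.002,-0.008,0],[0,0.001,-0.002,-0.008,0],[0,0.001,-0.002,-0.008,0],[0,0.001,-0.002,-0.008,0],[0,0.001,-0.002,-0.008,0],[0,0.001,-0.002,0.02,0],[0,0.001,-0.002,0.06,0],[0,0.001,-0.002,0.1,0],[0,0.001,-0.002,0.14,0],[0,0.001,-0.002,0.18,0],[0,0.001,0.04,0.18,0],[0,0.001,0.08,0.18,0],[0,0.001,0.12,0.18,0],[0,0.001,0.16,0.18,0],[0,0.001,0.18,0.18,0]]

```text
t: 7.23
position: [0.508, -0.248, 0.3143]
ee_rot: [-3.141, -0.003, -0.001]
ft_force: [0.0, -0.1, -0.0]
finger_gap: 0.0854
grip_force: 0.0
```

```bash
cat >> h.py <<'E'
SH=dict(chest_top=(box(.256,.164,0,.06),.06,1),caddy_deck=(box(.256,.164,.008,.056),.05,1),coaster_top=(cyl(.1,0,.008),.008,0),
 spare_cup=(cyl(.06,0,.08),.04,0))
def look(c,name,pts=None,zc=None,yaw=None,mx=1,hull=False):
    C=cam(c); out=[]
    if pts is None: pts,zc,hull=SH[name]
    for d in imaging.masks_of(c,name)[:mx]:
        x0=list(unproj(C,d['location'],zc)[:2])+([yaw] if yaw is not None else [])
        x,i=fit(C,d['pixels'],pts,x0,hull); out.append(x); print(c,name,round(d['conf'],2),np.array(d['location']).round(0),d['pixels'].sum(),x,'iou %.3f'%i)
    return out
E
python3 - <<'E'
from h import *
cv2.imwrite('pics/t2.png',imaging.snapshot('top'))
look('top','cup_mid',cyl(.06,.008,.088),.05,mx=2); look('top','coaster_top',hull=True)
look('top','chest_top',yaw=-.17); look('top','caddy_deck',yaw=-.07)
s=read_state();print(s['position'],s['ee_rot'])
E
```

```text
top cup_mid 0.74 [173. 266.] 8343 [0.3939 0.309 ] iou 0.102
top chest_top 0.85 [289. 230.] 8153 [ 0.5567 -0.0121 -0.1708] iou 0.967
top caddy_deck 0.65 [171. 266.] 8390 [ 0.4811  0.2618 -0.0772] iou 0.982
[ 0.5082 -0.2523  0.3142] [3.1408 0.0006 0.0007]
```

jog_arm:
  commands:
    - [[0,0.1,0.24,0.09,0],[0,0.1,0.24,0.09,0],[0,0.1,0.24,0.09,0],[0,0.1,0.24,0.09,0],[0,0.1,0.24,0.09,0],[0,0.1,0.24,0.09,0],[0,0.1,0.24,0.09,0],[0,0.1,0.24,0.09,0],[0,0.1,0.24,0.09,0],[0,0.1,0.24,0.09,0],[0,0.1,0.24,0.09,0]]

```text
t: 8.4
position: [0.6079, -0.0135, 0.403]
ee_rot: [3.141, -0.003, -0.002]
ft_force: [-0.5, -0.2, -0.4]
finger_gap: 0.0854
grip_force: 0.0
```

Run:
```python
from h import *
cv2.imwrite('pics/w3.png',imaging.snapshot('wrist')); cv2.imwrite('pics/t3.png',imaging.snapshot('top'))
look('wrist','chest_top',yaw=-.17)
look('top','cup_mid',cyl(.06,.008,.088),.05,mx=3);look('top','spare_cup',mx=3)
print(cam('wrist'), read_state()['t'])
# recess refine: dark blobs near predicted squares
C=cam('wrist'); im=cv2.imread('pics/w3.png')
a=-.172; r=R.from_euler('z',a).as_matrix()[:2,:2]
for x in(-1,1):
  for y in(-1,1):
    p=r@[x*.112,y*.066]+[.556,-.0135]; print(x,y,p,proj(C,[p[0],p[1],.06]))
```

```text
wrist chest_top 0.89 [277. 188.] 27958 [ 0.5589 -0.0147 -0.1704] iou 0.987
top cup_mid 0.7 [159. 264.] 5470 [0.3931 0.3092] iou 0.156
top cup_mid 0.68 [477. 248.] 841 [ 0.5069 -0.4312] iou 0.960
top spare_cup 0.71 [343. 140.] 647 [ 0.7647 -0.1307] iou 0.892
(array([[359.7455,   0.    , 275.9843],
       [  0.    , 359.7455, 206.7919],
       [  0.    ,   0.    ,   1.    ]]), array([[-0.0009, -1.    ,  0.    , -0.0133],
       [-0.9489,  0.0009,  0.3155,  0.5047],
       [-0.3155,  0.0003, -0.9489,  0.6678],
       [ 0.    ,  0.    ,  0.    ,  1.    ]])) 8.65
-1 -1 [ 0.4344 -0.0594] [[310.6818 291.4103]]
-1 1 [0.4569 0.0707] [[210.9455 276.2567]]
1 -1 [ 0.6551 -0.0977] [[350.6125 119.5506]]
1 1 [0.6776 0.0324] [[234.0941  98.6685]]
```

View pics/w3.png

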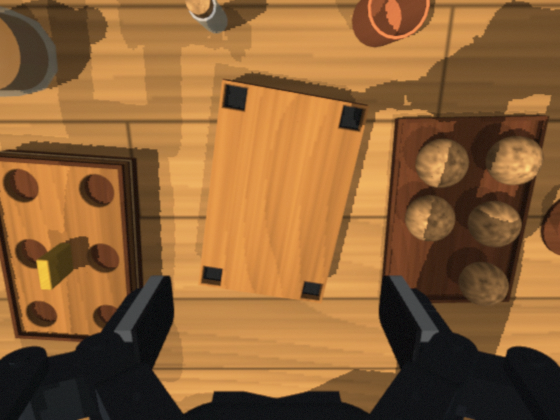

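View pics/t3.png

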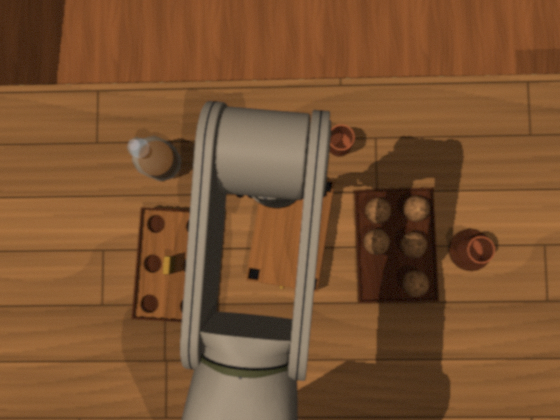

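The cup is on the coaster (fit 0.507, -0.431, against coaster centre 0.507, -0.432). The chest recesses at (235,97), (352,117), (213,275) and (311,290) match the projection to 2 px, which gives the chest at (0.558, -0.0145, -0.172). Next I'll look at the caddy from the same relative pose.

jog_arm:
  commands:
    - [[0,-0.075,0.275,0,0],[0,-0.075,0.275,0,0],[0,-0.075,0.275,0,0],[0,-0.075,0.275,0,0],[0,-0.075,0.275,0,0],[0,-0.075,0.275,0,0],[0,-0.075,0.275,0,0],[0,-0.075,0.275,0,0],[0,-0.075,0.275,0,0],[0,-0.075,0.275,0,0],[0,-0.075,0.275,0,0]]

```text
t: 9.57
position: [0.5335, 0.262, 0.4039]
ee_rot: [3.141, -0.002, 0.0]
ft_force: [-0.2, 0.5, -0.0]
finger_gap: 0.0852
grip_force: 0.0
```

Run:
```python
from h import *
im=imaging.snapshot('wrist'); C=cam('wrist')
x=look('wrist','caddy_deck',yaw=-.075)[0]
x2=look('wrist','caddy_grip',yaw=-.075) if 0 else None
# overlay predicted dimples/fin/rim to check
r=R.from_euler('z',x[2]).as_matrix()
def L(p): return np.array(p)@r.T+[x[0],x[1],0]
for a in(-.092,0,.092):
  for b in(-.046,.046):
    cv2.polylines(im,[proj(C,L(cyl(.042,.048,.048)[:40]+[a,b,0])).round().astype(int)],True,(0,255,0),1)
f=box(.04,.014,.048,.098); 
cv2.polylines(im,[cv2.convexHull(proj(C,L(f)).astype(np.float32)).astype(int)],True,(255,0,0),1)
f=box(.256,.164,.056,.056)
cv2.polylines(im,[cv2.convexHull(proj(C,L(f)).astype(np.float32)).astype(int)],True,(255,0,255),1)
cv2.imwrite('pics/w4.png',im); s=read_state(); print(s['position'],s['ee_rot'])
```

```text
wrist caddy_deck 0.82 [278. 185.] 27655 [ 0.483   0.2587 -0.0717] iou 0.976
[0.5336 0.2618 0.404 ] [ 3.1414 -0.003   0.0003]
```

View pics/w4.png

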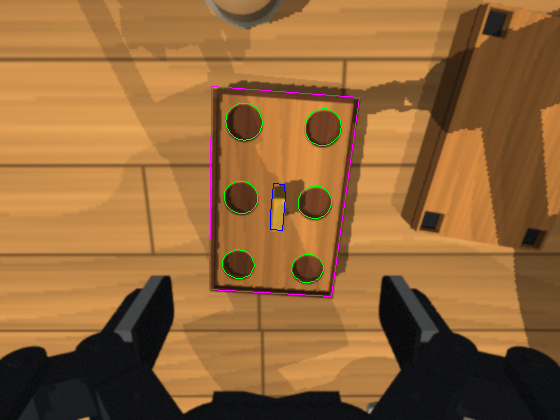

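The overlay fits the rim, dimples and fin (fin at (278,207)) within about a pixel, so the caddy is at (0.483, 0.2587, -0.072). I'll descend on the fin.

jog_arm:
  commands:
    - [[0,-0.0505,-0.003,-0.04,-0.69],[0,-0.0505,-0.003,-0.08,-0.69],[0,-0.0505,-0.003,-0.12,-0.69],[0,-0.0505,-0.003,-0.16,-0.69],[0,-0.0505,-0.003,-0.2,-0.69],[0,-0.0505,-0.003,-0.235,-0.69],[0,-0.0505,-0.003,-0.255,-0.69],[0,-0.0505,-0.003,-0.269,-0.69],[0,-0.0505,-0.003,-0.269,-0.69],[0,-0.0505,-0.003,-0.269,-0.69],[120,-0.0505,-0.003,-0.269,-0.69],[200,-0.0505,-0.003,-0.269,-0.69],[255,-0.0505,-0.003,-0.269,-0.69],[255,-0.0505,-0.003,-0.269,-0.69],[255,-0.0505,-0.003,-0.269,-0.69],[255,-0.0505,-0.003,-0.269,-0.69],[255,-0.0505,-0.003,-0.269,-0.69]]
  squeeze: 80

```text
t: 11.08
position: [0.4829, 0.2604, 0.1356]
ee_rot: [-3.139, 0.113, -0.002]
ft_force: [-0.7, -0.7, 4.9]
finger_gap: 0.0131
grip_force: 79.1
```

jog_arm:
  commands:
    - [[255,0,0,0.02,0],[255,0,0,0.05,0],[255,0,0,0.08,0],[255,0,0,0.11,0],[255,0,0,0.14,0],[255,0,0,0.15,0],[255,0,0,0.15,0],[255,0,0,0.15,0],[255,0,0,0.15,0]]

```text
t: 11.83
position: [0.4815, 0.2598, 0.2817]
ee_rot: [3.138, -0.113, -0.007]
ft_force: [-0.7, -0.5, -5.8]
finger_gap: 0.0129
grip_force: 79.0
```

Run:
```python
from h import *
s=read_state(); print(s['position'],s['ee_rot'],s['ft_force'],s['ft_torque'],s['finger_gap'])
im=imaging.snapshot('side'); cv2.imwrite('pics/s5.png',im)
```

```text
[0.4815 0.2598 0.2817] [ 3.1377 -0.113  -0.0065] [-0.6522 -0.4756 -5.844 ] [ 0.0216 -0.0446  0.0068] 0.012933635969356235
```

View pics/s5.png

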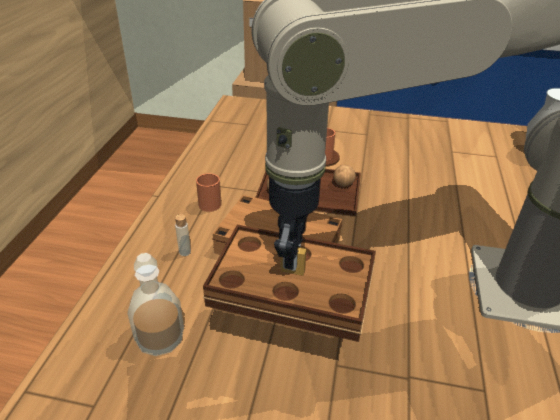

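The side view shows the caddy hanging level from the fin, around (290,270). Carrying it to the chest.

jog_arm:
  commands:
    - [[255,0.004,-0.015,0,-0.1],[255,0.012,-0.043,0,-0.2],[255,0.021,-0.076,0,-0.3],[255,0.03,-0.109,0,-0.4],[255,0.039,-0.142,0,-0.5],[255,0.048,-0.175,0,-0.6],[255,0.057,-0.208,0,-0.7],[255,0.066,-0.241,0,-0.8],[255,0.073,-0.264,0,-0.9],[255,0.0755,-0.2735,0,-0.945],[255,0.0755,-0.2735,-0.005,-0.945],[255,0.0755,-0.2735,-0.02,-0.945],[255,0.0755,-0.2735,-0.04,-0.945],[255,0.0755,-0.2735,-0.06,-0.945],[255,0.0755,-0.2735,-0.075,-0.945],[255,0.0755,-0.2735,-0.085,-0.945],[255,0.0755,-0.2735,-0.085,-0.945],[255,0.0755,-0.2735,-0.085,-0.945],[255,0.0755,-0.2735,-0.085,-0.945]]

```text
t: 13.47
position: [0.5585, -0.0128, 0.2007]
ee_rot: [-3.13, 0.267, -0.002]
ft_force: [0.9, -0.3, -4.1]
finger_gap: 0.013
grip_force: 79.1
```

Run:
```python
from h import *
s=read_state(); print(s['position'],s['ee_rot'],s['ft_force'],s['ft_torque'],s['finger_gap'])
im=imaging.snapshot('side'); C=cam('side'); h=.065
def draw(x,y,a,P,col):
    q=P@R.from_euler('z',a).as_matrix().T+[x,y,0]
    cv2.polylines(im,[cv2.convexHull(proj(C,q).astype(np.float32)).astype(int)],True,col,1)
draw(s['position'][0],s['position'][1],-.171,box(.256,.164,h+.008,h+.056),(255,0,255))
draw(.557,-.0125,-.171,box(.256,.164,0,.06),(0,255,0))
cv2.imwrite('pics/s6.png',cv2.resize(im[150:330,170:380],None,fx=3,fy=3))
```

```text
[ 0.5585 -0.0128  0.2007] [-3.1301  0.2673 -0.0015] [ 0.8739 -0.259  -4.098 ] [-0.0189 -0.0419 -0.0355] 0.013017428078574641
```

View pics/s6.png

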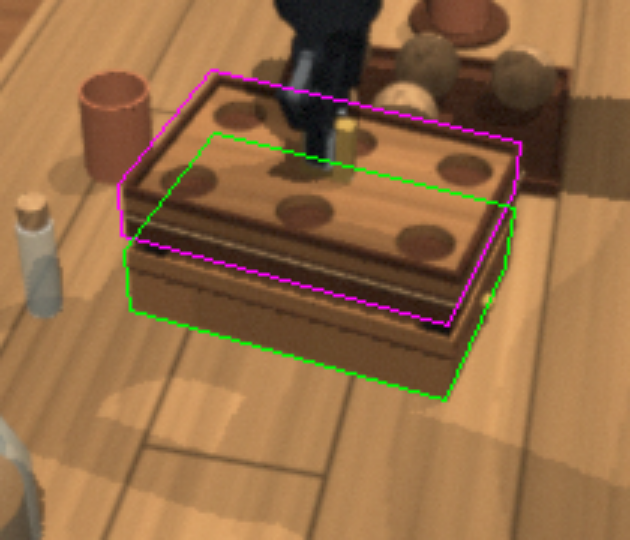

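The caddy (magenta) sits squarely above the chest (green), and the dark recesses at crop (150,245) and (435,325) lie under its corners. Lowering slowly.

jog_arm:
  commands:
    - [[255,0,0,-0.003,0],[255,0,0,-0.006,0],[255,0,0,-0.008,0],[255,0,0,-0.01,0],[255,0,0,-0.012,0],[255,0,0,-0.013,0],[255,0,0,-0.013,0],[255,0,0,-0.013,0]]

```text
t: 14.18
position: [0.5582, -0.0133, 0.1876]
ee_rot: [3.13, -0.268, 0.001]
ft_force: [-5.1, -0.4, 5.4]
finger_gap: 0.0132
grip_force: 80.3
```

jog_arm:
  commands:
    - [[200,0,0,-0.013,0],[120,0,0,0,0],[60,0,0,0,0],[0,0,0,0,0],[0,0,0,0,0],[0,0,0,0,0],[0,0,0,0.03,0],[0,0,0,0.07,0],[0,0,0,0.11,0],[0,0.02,0,0.15,0],[0,0.05,0,0.19,0],[0,0.05,0,0.2,0],[0,0.05,0,0.2,0],[0,0.05,0,0.2,0]]

```text
t: 15.35
position: [0.6088, -0.0133, 0.3882]
ee_rot: [3.13, -0.268, 0.004]
ft_force: [0.0, -0.4, -0.8]
finger_gap: 0.0852
grip_force: 0.0
```

Run:
```python
from h import *
s=read_state(); print(s['t'],s['position'])
C=cam('wrist'); im=imaging.snapshot('wrist')
x=look('wrist','caddy_deck',box(.256,.164,.06,.108),.1,-.171,hull=True)
x0=np.array([.5585,-.0142,-.171])
r=R.from_euler('z',x0[2]).as_matrix()
for a in(-.092,0,.092):
  for b in(-.046,.046):
    cv2.polylines(im,[proj(C,(cyl(.042,.1,.1)[:40]+[a,b,0])@r.T+[x0[0],x0[1],0]).round().astype(int)],True,(0,255,0),1)
cv2.polylines(im,[cv2.convexHull(proj(C,box(.256,.164,.108,.108)@r.T+[x0[0],x0[1],0]).astype(np.float32)).astype(int)],True,(255,0,255),1)
cv2.imwrite('pics/w7.png',im)
imaging.snapshot('side')
x=look('side','caddy_deck',box(.256,.164,.06,.108),.1,-.171,hull=True)
Cs=cam('side'); d=imaging.masks_of('side','caddy_deck')[0]
for h in (.054,.06,.066,.072): print(h,fit(Cs,d['pixels'],box(.256,.164,h,h+.048),x0,True))
```

```text
15.35 [ 0.6088 -0.0133  0.3882]
wrist caddy_deck 0.59 [284. 203.] 37670 [ 0.5565 -0.0138 -0.1714] iou 0.981
side caddy_deck 0.56 [277. 220.] 7327 [ 0.5555 -0.0113 -0.1732] iou 0.971
0.054 (array([ 0.5559, -0.018 , -0.1706]), np.float64(0.9574683712545999))
0.06 (array([ 0.5557, -0.0122, -0.1731]), np.float64(0.9712145372400505))
0.066 (array([ 0.5537, -0.0048, -0.169 ]), np.float64(0.9806428654186735))
0.072 (array([ 0.5525,  0.002 , -0.1676]), np.float64(0.9813799396594954))
```

View pics/w7.png

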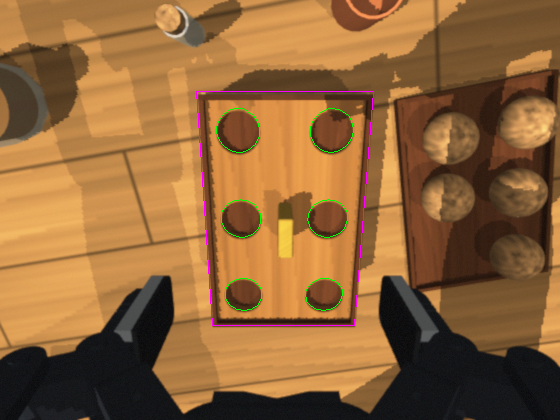

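The deck overlay at height 0.100 fits the dimples and rim ((197,92)–(374,325)) to a pixel or so, and the TCP came down exactly 52 mm above its table height. The caddy is seated. On to the balls.

jog_arm:
  commands:
    - [[0,-0.039,-0.245,0.012,1.63],[0,-0.039,-0.245,0.012,1.63],[0,-0.039,-0.245,0.012,1.63],[0,-0.039,-0.245,0.012,1.63],[0,-0.039,-0.245,0.012,1.63],[0,-0.039,-0.245,0.012,1.63],[0,-0.039,-0.245,0.012,1.63],[0,-0.039,-0.245,0.012,1.63],[0,-0.039,-0.245,0.012,1.63],[0,-0.039,-0.245,0.012,1.63]]

```text
t: 16.43
position: [0.5692, -0.2569, 0.3983]
ee_rot: [-3.141, -0.001, 0.001]
ft_force: [0.3, -0.2, 0.6]
finger_gap: 0.0855
grip_force: 0.0
```

```bash
cat >> h.py <<'E'
def balls(c='wrist',names=range(6)):
    out={}
    C=cam(c); P=sph(.06,.035)
    for k in names:
        for d in imaging.masks_of(c,f'ball{k}_center')[:1]:
            if d['conf']<.3: continue
            x,i=fit(C,d['pixels'],P,unproj(C,d['location'],.035)[:2]); out[k]=x
            print('ball',k,round(d['conf'],2),np.array(d['location']).round(0),d['pixels'].sum(),x,'iou %.3f'%i)
    return out
def yaws(b,k):
    """clearance (mm) of the two fingers (opened to g) to other balls and tray walls for each closing yaw"""
    res=[]
    for deg in range(-90,90,10):
        t=np.radians(deg); u=np.array([np.sin(t),-np.cos(t)]); v=np.array([np.cos(t),np.sin(t)])
        cl=99
        for s in(-1,1):
            for w in np.linspace(-11,11,5):
                for r in np.linspace(32,52,6):
                    p=b[k]+(s*r*u+w*v)/1000
                    for j in b:
                        if j!=k: cl=min(cl,1000*np.linalg.norm(p-b[j])-30)
        res.append((round(cl,1),deg))
    return sorted(res)[::-1][:4]
E
python3 - <<'E'
from h import *
s=read_state(); print(s['t'],s['position'],s['ee_rot'])
imaging.snapshot('wrist'); b=balls(); look('wrist','tray',box(.266,.186,0,.015),.015,0.,hull=True)
imaging.snapshot('top')
for k in b: print(k,yaws(b,k))
x=np.array([.5575,-.013]); r=R.from_euler('z',-.171).as_matrix()[:2,:2]
for i,(a,c) in enumerate([(a,c) for a in(-.092,0,.092) for c in(-.046,.046)]): print('dimple',i,x+r@[a,c])
E
```

```text
16.4333 [ 0.5692 -0.2569  0.3983] [-3.1406 -0.0014  0.0011]
ball 0 0.93 [308. 261.] 1595 [ 0.432 -0.299] iou 0.970
ball 1 0.72 [167.   4.] 296 [ 0.7606 -0.1398] iou 0.960
ball 2 0.7 [309. 196.] 1822 [ 0.5205 -0.2974] iou 0.973
ball 3 0.92 [242. 190.] 1799 [ 0.5284 -0.2123] iou 0.976
ball 4 0.91 [315. 128.] 2084 [ 0.6041 -0.3059] iou 0.979
ball 5 0.86 [242. 131.] 2089 [ 0.601  -0.2171] iou 0.977
wrist tray 0.78 [274. 179.] 18828 [ 0.5213 -0.262   0.0162] iou 0.987
0 [(np.float64(53.2), 0), (np.float64(48.5), 10), (np.float64(47.3), -10), (np.float64(42.7), 20)]
1 [(99, 80), (99, 70), (99, 60), (99, 50)]
2 [(np.float64(18.3), 40), (np.float64(17.7), -50), (np.float64(12.3), 30), (np.float64(11.9), -40)]
3 [(np.float64(12.3), 30), (np.float64(11.9), -40), (np.float64(11.5), 40), (np.float64(9.4), -50)]
4 [(np.float64(20.4), -40), (np.float64(19.8), -50), (np.float64(17.2), 40), (np.float64(13.0), -30)]
5 [(np.float64(17.8), -40), (np.float64(13.0), -30), (np.float64(11.5), 40), (np.float64(10.5), 30)]
dimple 0 [ 0.459  -0.0427]
dimple 1 [0.4747 0.048 ]
dimple 2 [ 0.5497 -0.0583]
dimple 3 [0.5653 0.0323]
dimple 4 [ 0.6403 -0.074 ]
dimple 5 [0.656  0.0167]
```

The wrist masks give five balls; the "ball1" hit at (167,4) is really the spare cup. After removing the wrist bias of about (+1,-2) mm seen against the top camera, ball4 is at (0.603, -0.304). I'll pick at yaw 40°, which clears the neighbours.

jog_arm:
  commands:
    - [[30,0.034,-0.047,-0.04,1.1],[30,0.034,-0.047,-0.07,2.2],[30,0.034,-0.047,-0.1,3.3],[30,0.034,-0.047,-0.13,4.4],[30,0.034,-0.047,-0.16,5.5],[30,0.034,-0.047,-0.18,6.67],[30,0.034,-0.047,-0.2,6.67],[30,0.034,-0.047,-0.225,6.67],[30,0.034,-0.047,-0.25,6.67],[30,0.034,-0.047,-0.275,6.67],[30,0.034,-0.047,-0.295,6.67],[30,0.034,-0.047,-0.311,6.67],[30,0.034,-0.047,-0.311,6.67],[30,0.034,-0.047,-0.311,6.67],[255,0.034,-0.047,-0.311,6.67],[255,0.034,-0.047,-0.311,6.67],[255,0.034,-0.047,-0.311,6.67],[255,0.034,-0.047,-0.311,6.67],[255,0.034,-0.047,-0.311,6.67],[255,0.034,-0.047,-0.311,6.67]]
  squeeze: 25

```text
t: 18.55
position: [0.6042, -0.3059, 0.0899]
ee_rot: [2.95, 1.074, 0.003]
ft_force: [-0.6, -0.1, 5.6]
finger_gap: 0.0586
grip_force: 27.3
```

Run:
```python
from h import *
s=read_state(); print(s['position'],s['ee_rot'],s['finger_gap'],s['grip_force'])
cv2.imwrite('pics/w8.png',imaging.snapshot('wrist'))
```

```text
[ 0.6042 -0.3059  0.0899] [2.9496 1.0736 0.0033] 0.05855331483840249 27.327212691307068
```

View pics/w8.png

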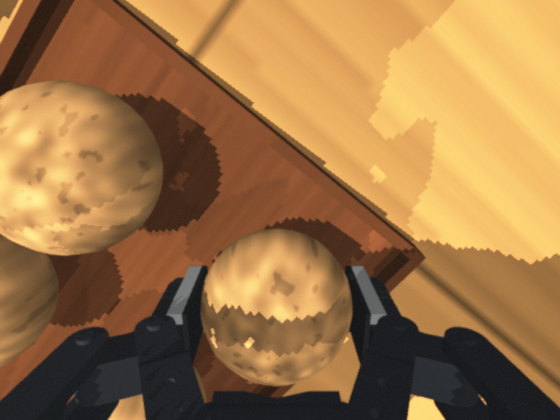

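Ball held between the pads ((276,305) in the picture). Lifting it to dimple3.

jog_arm:
  commands:
    - [[255,0,0,0.02,0],[255,0,0,0.055,0],[255,0,0,0.095,0],[255,-0.002,0.01,0.13,0.3],[255,-0.005,0.035,0.155,1],[255,-0.009,0.07,0.17,2],[255,-0.013,0.108,0.175,3],[255,-0.017,0.146,0.175,4],[255,-0.022,0.184,0.175,5],[255,-0.026,0.222,0.175,6],[255,-0.03,0.26,0.175,6.7],[255,-0.034,0.296,0.175,6.7],[255,-0.037,0.322,0.175,6.7],[255,-0.038,0.336,0.175,6.7],[255,-0.038,0.336,0.175,6.7],[255,-0.038,0.336,0.155,6.7],[255,-0.038,0.336,0.13,6.7],[255,-0.038,0.336,0.11,6.7],[255,-0.038,0.336,0.11,6.7],[255,-0.038,0.336,0.11,6.7]]

```text
t: 20.27
position: [0.5643, 0.0297, 0.1968]
ee_rot: [-2.403, -2.021, 0.004]
ft_force: [-0.2, 0.2, 0.8]
finger_gap: 0.0584
grip_force: 27.2
```

Run:
```python
from h import *
s=read_state(); print(s['position'],s['ee_rot'],s['finger_gap'],s['grip_force'],s['ft_force'])
cv2.imwrite('pics/w9.png',imaging.snapshot('wrist'))
```

```text
[0.5643 0.0297 0.1968] [-2.4027 -2.0211  0.0041] 0.05837553332162576 27.195557355880737 [-0.2232  0.1885  0.7643]
```

View pics/w9.png

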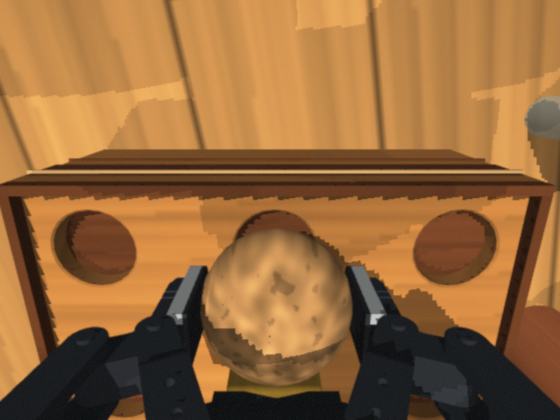

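Ball over the middle dimple, columns 238–318, fingers parallel to the caddy's long side. Lower and release, then pull up and go to ball5.

jog_arm:
  commands:
    - [[255,0.001,0.0025,-0.008,0],[255,0.001,0.0025,-0.014,0],[255,0.001,0.0025,-0.019,0],[255,0.001,0.0025,-0.019,0],[255,0.001,0.0025,-0.019,0],[120,0.001,0.0025,-0.019,0],[30,0.001,0.0025,-0.019,0],[30,0.001,0.0025,-0.019,0],[30,0.001,0.0025,-0.019,0],[30,0.001,0.0025,-0.019,0],[30,0.001,0.0025,0.0,0],[30,0.001,0.0025,0.03,0],[30,0.001,0.0025,0.065,0],[30,0.001,0.0025,0.1,0],[30,0.001,0.0025,0.13,0],[30,0.001,0.0025,0.13,0]]

```text
t: 21.65
position: [0.5685, 0.0332, 0.3365]
ee_rot: [2.397, 2.018, 0.014]
ft_force: [0.2, -0.3, 0.7]
finger_gap: 0.075
grip_force: 0.0
```

Run:
```python
from h import *
s=read_state(); print(s['t'],s['position'],s['ee_rot'],s['finger_gap'])
im=imaging.snapshot('wrist'); cv2.imwrite('pics/w10.png',im)
look('wrist','ball4_center',sph(.06,.121),.121)
imaging.snapshot('top'); balls('top',[0,2,3,5]); look('top','ball4_center',sph(.06,.121),.121); look('top','cup_mid',cyl(.06,.008,.088),.05,mx=3)
```

```text
21.65 [0.5685 0.0332 0.3365] [2.3969 2.0184 0.014 ] 0.07501381909330128
wrist ball4_center 0.87 [267. 191.] 4143 [0.5631 0.0322] iou 0.966
ball 0 0.93 [414. 285.] 554 [ 0.4307 -0.2962] iou 0.958
ball 2 0.84 [412. 246.] 547 [ 0.5206 -0.2948] iou 0.956
ball 3 0.95 [378. 241.] 475 [ 0.5287 -0.2096] iou 0.868
ball 5 0.56 [378. 211.] 483 [ 0.6007 -0.2144] iou 0.893
top cup_mid 0.76 [474. 250.] 812 [ 0.5067 -0.4307] iou 0.935
```

Run:
```python
from h import *
s=read_state(); print(s['t'],s['position'],s['joint_velocities'])
```

```text
22.1 [0.5656 0.0333 0.3265] [-0.0016 -0.0045 -0.0072  0.0008  0.0016 -0.0018]
```

jog_arm:
  commands:
    - [[30,0.005,-0.035,-0.01,-1.1],[30,0.01,-0.073,-0.03,-2.2],[30,0.015,-0.112,-0.05,-3.3],[30,0.02,-0.15,-0.07,-4.4],[30,0.025,-0.185,-0.08,-5.5],[30,0.03,-0.215,-0.09,-6.6],[30,0.0345,-0.24,-0.1,-7.7],[30,0.0345,-0.248,-0.11,-8.8],[30,0.0345,-0.248,-0.13,-9.9],[30,0.0345,-0.248,-0.16,-10],[30,0.0345,-0.248,-0.19,-10],[30,0.0345,-0.248,-0.215,-10],[30,0.0345,-0.248,-0.235,-10],[30,0.0345,-0.248,-0.242,-10],[30,0.0345,-0.248,-0.242,-10],[255,0.0345,-0.248,-0.242,-10],[255,0.0345,-0.248,-0.242,-10],[255,0.0345,-0.248,-0.242,-10],[255,0.0345,-0.248,-0.242,-10],[255,0.0345,-0.248,-0.242,-10]]

```text
t: 23.77
position: [0.6013, -0.2151, 0.0873]
ee_rot: [3.092, 0.551, 0.003]
ft_force: [0.7, -0.8, 3.7]
finger_gap: 0.0587
grip_force: 27.1
```

jog_arm:
  commands:
    - [[255,0,0,0.02,0],[255,0,0,0.055,0],[255,0,0,0.095,0],[255,0.001,0.008,0.13,0.8],[255,0.006,0.025,0.155,1.8],[255,0.013,0.05,0.17,2.9],[255,0.02,0.08,0.175,4],[255,0.027,0.11,0.175,5.1],[255,0.034,0.14,0.175,6.2],[255,0.041,0.17,0.175,7.3],[255,0.048,0.2,0.175,8.4],[255,0.054,0.222,0.175,9.4],[255,0.056,0.2315,0.175,10],[255,0.056,0.2315,0.175,10],[255,0.056,0.2315,0.155,10],[255,0.056,0.2315,0.13,10],[255,0.056,0.2315,0.115,10],[255,0.056,0.2315,0.115,10],[255,0.056,0.2315,0.115,10]]

```text
t: 25.35
position: [0.6558, 0.0158, 0.2001]
ee_rot: [-2.404, -2.02, 0.003]
ft_force: [0.7, 1.4, -0.1]
finger_gap: 0.0587
grip_force: 27.1
```

Run:
```python
from h import *
cv2.imwrite('pics/w11.png',imaging.snapshot('wrist'))
s=read_state(); print(s['position'],s['ee_rot'],s['finger_gap'],s['grip_force'],s['ft_force'])
```

```text
[0.6567 0.0159 0.2017] [2.4048 2.0208 0.0003] 0.058729298815747344 27.12018370628357 [-0.6596  0.8026  0.2843]
```

View pics/w11.png

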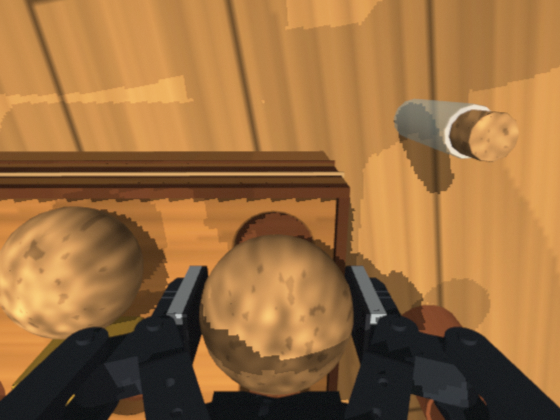

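Ball4 is settled in the middle dimple, and the new ball hangs over dimple5 (centred near column 274). Lower, release, rise.

jog_arm:
  commands:
    - [[255,0,0.001,-0.01,0],[255,0,0.001,-0.018,0],[255,0,0.001,-0.024,0],[255,0,0.001,-0.0245,0],[255,0,0.001,-0.0245,0],[120,0,0.001,-0.0245,0],[30,0,0.001,-0.0245,0],[30,0,0.001,-0.0245,0],[30,0,0.001,-0.0245,0],[30,0,0.001,-0.0245,0],[30,0,0.001,-0.005,0],[30,0,0.001,0.03,0],[30,0,0.001,0.065,0],[30,-0.02,-0.02,0.1,-0.6],[30,-0.04,-0.055,0.12,-1.6],[30,-0.06,-0.09,0.12,-2.7],[30,-0.08,-0.125,0.12,-3.8],[30,-0.1,-0.16,0.11,-4.9],[30,-0.115,-0.195,0.1,-6],[30,-0.128,-0.2265,0.08,-6.7]]

```text
t: 27.07
position: [0.5282, -0.2122, 0.2835]
ee_rot: [2.952, 1.063, 0.005]
ft_force: [1.4, -1.2, 0.4]
finger_gap: 0.0753
grip_force: 0.0
```

Run:
```python
from h import *
C=cam('wrist'); imaging.snapshot('wrist'); balls('wrist',[0,2,3])
imaging.snapshot('top'); balls('top',[0,2,3])
look('top','ball5_center',sph(.06,.121),.121);look('top','ball4_center',sph(.06,.121),.121)
s=read_state(); print(s['t'],s['position'],s['ee_rot'])
```

```text
ball 0 0.6 [277. 304.] 2876 [ 0.4275 -0.3003] iou 0.971
ball 2 0.7 [76. 67.] 29288 [ 0.4979 -0.0046] iou 0.196
ball 3 0.76 [276. 182.] 3415 [ 0.5234 -0.2161] iou 0.957
ball 0 0.76 [416. 282.] 564 [ 0.4319 -0.2969] iou 0.952
ball 2 0.44 [292. 236.] 7745 [ 0.4509 -0.0438] iou 0.070
ball 3 0.3 [267. 225.] 567 [0.5691 0.0416] iou 0.932
top ball5_center 0.68 [274. 184.] 597 [0.6555 0.0183] iou 0.942
top ball4_center 0.95 [263. 222.] 608 [0.5658 0.034 ] iou 0.953
27.5667 [ 0.5294 -0.2087  0.2817] [2.9502 1.0776 0.0015]
```

Balls 4 and 5 are settled at their dimples within 2 mm. Picking ball3, directly below.

jog_arm:
  commands:
    - [[30,-0.001,-0.001,-0.03,0],[30,-0.001,-0.001,-0.065,0],[30,-0.001,-0.001,-0.1,0],[30,-0.001,-0.001,-0.135,0],[30,-0.001,-0.001,-0.165,0],[30,-0.001,-0.001,-0.185,0],[30,-0.001,-0.001,-0.197,0],[30,-0.001,-0.001,-0.197,0],[30,-0.001,-0.001,-0.197,0],[255,-0.001,-0.001,-0.197,0],[255,-0.001,-0.001,-0.197,0],[255,-0.001,-0.001,-0.197,0],[255,-0.001,-0.001,-0.197,0],[255,-0.001,-0.001,-0.197,0],[255,-0.001,-0.001,-0.17,0],[255,-0.001,-0.001,-0.13,0],[255,-0.001,-0.001,-0.09,0],[255,-0.001,-0.001,-0.05,0],[255,-0.001,-0.001,-0.03,0],[255,-0.001,-0.001,-0.03,0]]

```text
t: 29.23
position: [0.5304, -0.2122, 0.2593]
ee_rot: [2.943, 1.071, 0.013]
ft_force: [0.7, -0.8, -0.3]
finger_gap: 0.0588
grip_force: 27.3
```

jog_arm:
  commands:
    - [[255,-0.003,0.012,0,0.5],[255,-0.008,0.038,0,1.4],[255,-0.015,0.072,0,2.4],[255,-0.022,0.107,0,3.4],[255,-0.03,0.143,0,4.4],[255,-0.037,0.178,0,5.4],[255,-0.044,0.212,0,6.3],[255,-0.05,0.24,-0.005,6.67],[255,-0.0537,0.2577,-0.02,6.67],[255,-0.0537,0.2577,-0.04,6.67],[255,-0.0537,0.2577,-0.058,6.67],[255,-0.0537,0.2577,-0.068,6.67],[255,-0.0537,0.2577,-0.075,6.67],[255,-0.0537,0.2577,-0.076,6.67],[255,-0.0537,0.2577,-0.076,6.67],[255,-0.0537,0.2577,-0.076,6.67],[120,-0.0537,0.2577,-0.076,6.67],[30,-0.0537,0.2577,-0.076,6.67],[30,-0.0537,0.2577,-0.076,6.67],[30,-0.0537,0.2577,-0.076,6.67]]

```text
t: 30.9
position: [0.4742, 0.0466, 0.1752]
ee_rot: [2.406, 2.019, 0.001]
ft_force: [0.1, -0.3, 0.3]
finger_gap: 0.0753
grip_force: 0.0
```

jog_arm:
  commands:
    - [[30,0,0,0.01,0],[30,0,0,0.04,0],[30,0,0,0.075,0],[30,0.003,-0.02,0.1,-0.5],[30,0.008,-0.055,0.11,-1.5],[30,0.013,-0.09,0.11,-2.5],[30,0.018,-0.125,0.11,-3.5],[30,0.023,-0.16,0.11,-4.5],[30,0.028,-0.195,0.11,-5.5],[30,0.033,-0.23,0.11,-6.67],[30,0.038,-0.265,0.11,-6.67],[30,0.042,-0.3,0.11,-6.67],[30,0.0445,-0.328,0.11,-6.67],[30,0.0453,-0.3433,0.11,-6.67],[30,0.0453,-0.3433,0.11,-6.67],[30,0.0453,-0.3433,0.11,-6.67],[30,0.0453,-0.3433,0.11,-6.67]]

```text
t: 32.32
position: [0.5192, -0.2954, 0.2851]
ee_rot: [-2.951, -1.075, -0.0]
ft_force: [0.1, -0.1, -0.5]
finger_gap: 0.075
grip_force: 0.0
```

Run:
```python
from h import *
C=cam('wrist'); imaging.snapshot('wrist'); balls('wrist',[0,2])
imaging.snapshot('top'); balls('top',[0,2])
for k in(3,4,5): look('top',f'ball{k}_center',sph(.06,.121),.121)
look('top','cup_mid',cyl(.06,.008,.088),.05,mx=3);look('top','spare_cup',mx=3)
s=read_state(); print(s['t'],s['position'],s['ee_rot'])
```

```text
ball 0 0.69 [220. 250.] 3076 [ 0.4313 -0.2989] iou 0.980
ball 2 0.66 [279. 179.] 3339 [ 0.5199 -0.2975] iou 0.979
ball 2 0.77 [410. 244.] 393 [ 0.5217 -0.2948] iou 0.704
top ball3_center 0.91 [261. 267.] 554 [0.4732 0.0495] iou 0.887
top ball4_center 0.75 [268. 224.] 604 [0.5653 0.0336] iou 0.963
top ball5_center 0.6 [272. 183.] 622 [0.6561 0.0184] iou 0.953
top cup_mid 0.67 [448. 269.] 59 [ 0.468  -0.3482] iou 0.072
top spare_cup 0.68 [342. 142.] 720 [ 0.7641 -0.1311] iou 0.964
top spare_cup 0.58 [294. 234.] 7179 [ 0.6563 -0.0406] iou 0.090
32.8667 [ 0.5192 -0.2962  0.2849] [2.952  1.0748 0.    ]
```

jog_arm:
  commands:
    - [[30,0,0.0005,-0.03,0],[30,0,0.0005,-0.065,0],[30,0,0.0005,-0.1,0],[30,0,0.0005,-0.135,0],[30,0,0.0005,-0.165,0],[30,0,0.0005,-0.187,0],[30,0,0.0005,-0.2005,0],[30,0,0.0005,-0.2005,0],[30,0,0.0005,-0.2005,0],[255,0,0.0005,-0.2005,0],[255,0,0.0005,-0.2005,0],[255,0,0.0005,-0.2005,0],[255,0,0.0005,-0.2005,0],[255,0,0.0005,-0.2005,0],[255,0,0.0005,-0.17,0],[255,0,0.0005,-0.13,0],[255,0,0.0005,-0.09,0],[255,0,0.0005,-0.05,0],[255,0,0.0005,-0.033,0],[255,0,0.0005,-0.033,0]]

```text
t: 34.53
position: [0.5217, -0.2975, 0.26]
ee_rot: [2.943, 1.071, 0.011]
ft_force: [0.4, -1.0, -0.4]
finger_gap: 0.0589
grip_force: 27.3
```

jog_arm:
  commands:
    - [[255,0.005,0.01,0,0.5],[255,0.018,0.033,0,1.4],[255,0.035,0.064,0,2.4],[255,0.052,0.095,0,3.4],[255,0.069,0.126,0,4.4],[255,0.086,0.157,0,5.4],[255,0.102,0.187,0,6.3],[255,0.115,0.21,-0.005,6.67],[255,0.1205,0.2215,-0.02,6.67],[255,0.1205,0.2215,-0.04,6.67],[255,0.1205,0.2215,-0.058,6.67],[255,0.1205,0.2215,-0.068,6.67],[255,0.1205,0.2215,-0.075,6.67],[255,0.1205,0.2215,-0.076,6.67],[255,0.1205,0.2215,-0.076,6.67],[255,0.1205,0.2215,-0.076,6.67],[120,0.1205,0.2215,-0.076,6.67],[30,0.1205,0.2215,-0.076,6.67],[30,0.1205,0.2215,-0.076,6.67],[30,0.1205,0.2215,-0.076,6.67]]

```text
t: 36.2
position: [0.6397, -0.0745, 0.176]
ee_rot: [2.406, 2.019, 0.0]
ft_force: [1.0, 0.1, 0.1]
finger_gap: 0.0753
grip_force: 0.0
```

jog_arm:
  commands:
    - [[30,0,0,0.01,0],[30,0,0,0.04,0],[30,0,0,0.075,0],[30,-0.012,-0.013,0.1,-0.5],[30,-0.034,-0.036,0.11,-1.5],[30,-0.057,-0.06,0.11,-2.5],[30,-0.08,-0.085,0.11,-3.5],[30,-0.103,-0.11,0.11,-4.5],[30,-0.126,-0.135,0.11,-5.5],[30,-0.15,-0.16,0.11,-6.67],[30,-0.174,-0.185,0.11,-6.67],[30,-0.195,-0.208,0.11,-6.67],[30,-0.209,-0.2228,0.11,-6.67],[30,-0.209,-0.2228,0.11,-6.67],[30,-0.209,-0.2228,0.11,-6.67],[30,-0.209,-0.2228,0.11,-6.67]]

```text
t: 37.53
position: [0.4311, -0.297, 0.2866]
ee_rot: [2.952, 1.074, 0.001]
ft_force: [0.6, 0.4, -0.2]
finger_gap: 0.0754
grip_force: 0.0
```

Run:
```python
from h import *
C=cam('wrist'); imaging.snapshot('wrist'); balls('wrist',[0])
imaging.snapshot('top'); balls('top',[0])
for k in(2,3,4,5): look('top',f'ball{k}_center',sph(.06,.121),.121)
look('top','cup_mid',cyl(.06,.008,.088),.05,mx=3)
s=read_state(); print(s['t'],s['position'],s['ee_rot'])
```

```text
ball 0 0.95 [277. 182.] 3339 [ 0.4315 -0.2992] iou 0.976
ball 0 0.71 [417. 285.] 523 [ 0.4307 -0.2958] iou 0.918
top ball2_center 0.63 [315. 190.] 580 [ 0.6395 -0.0714] iou 0.947
top ball3_center 0.72 [260. 266.] 580 [0.4743 0.05  ] iou 0.923
top ball4_center 0.7 [267. 223.] 573 [0.5647 0.0342] iou 0.934
top ball5_center 0.94 [272. 186.] 564 [0.6562 0.0191] iou 0.927
top cup_mid 0.95 [455. 251.] 584 [ 0.4932 -0.3906] iou 0.696
37.9833 [ 0.4309 -0.2968  0.2858] [-2.9516 -1.0754  0.0002]
```

jog_arm:
  commands:
    - [[30,0,0,-0.03,0],[30,0,0,-0.065,0],[30,0,0,-0.1,0],[30,0,0,-0.135,0],[30,0,0,-0.165,0],[30,0,0,-0.187,0],[30,0,0,-0.2015,0],[30,0,0,-0.2015,0],[30,0,0,-0.2015,0],[255,0,0,-0.2015,0],[255,0,0,-0.2015,0],[255,0,0,-0.2015,0],[255,0,0,-0.2015,0],[255,0,0,-0.2015,0],[255,0,0,-0.17,0],[255,0,0,-0.13,0],[255,0,0,-0.09,0],[255,0,0,-0.05,0],[255,0,0,-0.033,0],[255,0,0,-0.033,0]]

```text
t: 39.65
position: [0.4327, -0.2989, 0.2597]
ee_rot: [2.944, 1.071, 0.008]
ft_force: [0.6, -0.6, 0.6]
finger_gap: 0.0587
grip_force: 27.4
```

jog_arm:
  commands:
    - [[255,0.001,0.012,0,0.5],[255,0.004,0.038,0,1.4],[255,0.008,0.072,0,2.4],[255,0.012,0.107,0,3.4],[255,0.016,0.142,0,4.4],[255,0.02,0.177,0,5.4],[255,0.024,0.21,0,6.3],[255,0.027,0.24,-0.005,6.67],[255,0.028,0.2543,-0.02,6.67],[255,0.028,0.2543,-0.04,6.67],[255,0.028,0.2543,-0.058,6.67],[255,0.028,0.2543,-0.068,6.67],[255,0.028,0.2543,-0.075,6.67],[255,0.028,0.2543,-0.0765,6.67],[255,0.028,0.2543,-0.0765,6.67],[255,0.028,0.2543,-0.0765,6.67],[120,0.028,0.2543,-0.0765,6.67],[30,0.028,0.2543,-0.0765,6.67],[30,0.028,0.2543,-0.0765,6.67],[30,0.028,0.2543,-0.0765,6.67]]

```text
t: 41.32
position: [0.4588, -0.043, 0.1766]
ee_rot: [2.406, 2.019, 0.0]
ft_force: [0.1, 0.9, -0.0]
finger_gap: 0.0755
grip_force: 0.0
```

jog_arm:
  commands:
    - [[30,0,0,0.01,0],[30,0,0,0.04,0],[30,0,0,0.08,0],[30,0,0,0.12,0],[0,-0.23,-0.512,0.13,-6],[0,-0.23,-0.512,0.13,-6],[0,-0.23,-0.512,0.13,-6],[0,-0.23,-0.512,0.13,-6],[0,-0.23,-0.512,0.13,-6],[0,-0.23,-0.512,0.13,-6],[0,-0.23,-0.512,0.13,-6],[0,-0.23,-0.512,0.13,-6],[0,-0.23,-0.512,0.13,-6],[0,-0.23,-0.512,0.13,-6],[0,-0.23,-0.512,0.13,-6],[0,-0.23,-0.512,0.13,-6],[0,-0.23,-0.512,0.13,-6],[0,-0.23,-0.512,0.13,-6],[0,-0.23,-0.512,0.13,-6],[0,-0.23,-0.512,0.13,-6]]

```text
t: 42.98
position: [0.2279, -0.5556, 0.3066]
ee_rot: [-2.913, -1.174, -0.0]
ft_force: [-0.1, 0.7, -0.0]
finger_gap: 0.0852
grip_force: 0.0
```

Run:
```python
from h import *
t=imaging.snapshot('top')
for k in(0,2,3,4,5): look('top',f'ball{k}_center',sph(.06,.121),.121)
look('top','cup_mid',cyl(.06,.008,.088),.05,mx=3); look('top','coaster_top',hull=True); look('top','spare_cup')
sd=imaging.snapshot('side')
look('side','cup_mid',cyl(.06,.008,.088),.05,mx=2)
cv2.imwrite('pics/f1.png',np.hstack([cv2.resize(t[100:320,220:520],None,fx=1.3,fy=1.3),cv2.resize(sd[120:340,180:380],None,fx=1.3,fy=1.3)]))
s=read_state(); print(s['t'],s['position'],s['ee_rot'])
```

```text
top ball0_center 0.71 [303. 276.] 616 [ 0.4581 -0.0398] iou 0.960
top ball2_center 0.59 [314. 191.] 573 [ 0.6398 -0.0715] iou 0.937
top ball3_center 0.7 [264. 266.] 619 [0.4741 0.0509] iou 0.969
top ball4_center 0.82 [267. 223.] 590 [0.5647 0.0344] iou 0.955
top ball5_center 0.79 [274. 185.] 613 [0.6557 0.0187] iou 0.963
top cup_mid 0.8 [456. 256.] 824 [ 0.4918 -0.391 ] iou 0.949
top coaster_top 0.83 [478. 241.] 793 [ 0.5075 -0.4347] iou 0.528
top spare_cup 0.9 [342. 140.] 707 [ 0.7653 -0.1295] iou 0.958
side cup_mid 0.9 [326. 151.] 659 [ 0.4907 -0.3939] iou 0.939
side cup_mid 0.74 [313. 157.] 140 [ 0.5343 -0.4061] iou 0.179
43.5333 [ 0.229  -0.5546  0.3066] [ 2.9121  1.1781 -0.    ]
```

View pics/f1.png

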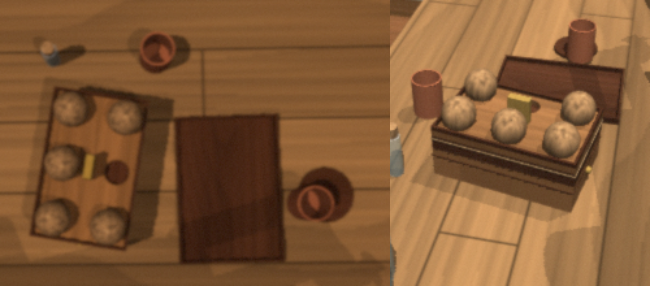

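All five balls sit in dimples 0, 1, 3, 4 and 5. But the copper cup has been knocked to (0.492, -0.392), 44 mm off the coaster centre and overhanging its edge (crop pixel (317,202)). I'll go back for it.

jog_arm:
  commands:
    - [[0,0.263,0.163,0,-7.3],[0,0.263,0.163,0,-7.3],[0,0.263,0.163,0,-7.3],[0,0.263,0.163,0,-7.3],[0,0.263,0.163,0,-7.3],[0,0.263,0.163,0,-7.3],[0,0.263,0.163,0,-7.3],[0,0.263,0.163,0,-7.3],[0,0.263,0.163,0,-7.3],[0,0.263,0.163,0,-7.3],[0,0.263,0.163,0,-7.3],[0,0.263,0.163,0,-7.3]]

```text
t: 44.53
position: [0.4908, -0.3925, 0.3064]
ee_rot: [3.141, 0.005, -0.001]
ft_force: [-0.4, -0.5, 0.2]
finger_gap: 0.0851
grip_force: 0.0
```

Run:
```python
from h import *
im=imaging.snapshot('wrist'); cv2.imwrite('pics/w12.png',im)
for z in(0,.008): look('wrist','cup_mid',cyl(.06,z,.08+z),.05)
look('wrist','coaster_top',hull=True)
s=read_state(); print(s['t'],s['position'],s['ee_rot'])
```

```text
wrist cup_mid 0.63 [278. 177.] 4433 [ 0.4904 -0.3944] iou 0.975
wrist cup_mid 0.63 [278. 177.] 4433 [ 0.4927 -0.3946] iou 0.953
wrist coaster_top 0.69 [327. 140.] 5606 [ 0.5074 -0.4369] iou 0.752
44.7333 [ 0.4908 -0.3927  0.3065] [3.1415 0.0035 0.0001]
```

View pics/w12.png

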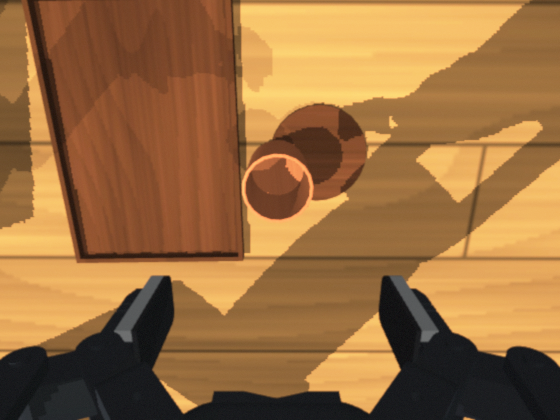

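jog_arm:
  commands:
    - [[0,0,0,-0.035,0],[0,0,0,-0.07,0],[0,0,0,-0.105,0],[0,0,0,-0.14,0],[0,0,0,-0.17,0],[0,0,0,-0.184,0],[0,0,0,-0.184,0],[0,0,0,-0.184,0],[255,0,0,-0.184,0],[255,0,0,-0.184,0],[255,0,0,-0.184,0],[255,0,0,-0.184,0],[255,0,0,-0.184,0],[255,0,0,-0.184,0],[255,0,0,-0.165,0],[255,0,0,-0.14,0],[255,0,0,-0.12,0],[255,0,0,-0.12,0],[255,0,0,-0.12,0],[255,0,0,-0.12,0]]
  squeeze: 30

```text
t: 46.4
position: [0.4917, -0.3918, 0.1865]
ee_rot: [3.141, 0.006, 0.001]
ft_force: [0.2, -0.5, -1.2]
finger_gap: 0.0601
grip_force: 33.2
```

Run:
```python
from h import *
s=read_state(); print(s['t'],s['position'],s['ee_rot'],s['finger_gap'],s['ft_force'])
im=imaging.snapshot('side'); C=cam('side'); d=imaging.masks_of('side','cup_mid')
for e in d[:2]:
    p=e['pixels']; print(e['conf'],e['location'],p.sum())
    x=[s['position'][0],s['position'][1]]
    for z in np.arange(.05,.085,.004):
        r=fit(C,p,cyl(.06,z,z+.08),x); print(z.round(3),r)
look('top','coaster_top') if 0 else None
imaging.snapshot('top'); look('top','coaster_top',hull=True)
```

```text
46.4 [ 0.4917 -0.3918  0.1865] [3.1412 0.0061 0.0006] 0.060141251793858756 [ 0.2306 -0.5333 -1.1507]
0.66 [327.4, 134.9] 522
0.05 (array([ 0.4919, -0.4248]), np.float64(0.6980599647266313))
0.054 (array([ 0.4912, -0.4185]), np.float64(0.6959908963585434))
0.058 (array([ 0.4904, -0.4104]), np.float64(0.6936436262591178))
0.062 (array([ 0.4901, -0.4033]), np.float64(0.6894564843481252))
0.066 (array([ 0.4893, -0.3961]), np.float64(0.6852151682999574))
0.07 (array([ 0.4887, -0.3894]), np.float64(0.6815722738799662))
0.074 (array([ 0.4881, -0.3813]), np.float64(0.6770737423620993))
0.078 (array([ 0.4878, -0.3763]), np.float64(0.6721134704711347))
0.082 (array([ 0.4872, -0.3701]), np.float64(0.666557107641742))
top coaster_top 0.83 [466. 236.] 325 [ 0.5532 -0.4217] iou 0.219
```

jog_arm:
  commands:
    - [[255,0.005,-0.013,0,0],[255,0.011,-0.028,0,0],[255,0.0155,-0.04,0,0],[255,0.0155,-0.04,0,0],[255,0.0155,-0.04,-0.015,0],[255,0.0155,-0.04,-0.03,0],[255,0.0155,-0.04,-0.043,0],[255,0.0155,-0.04,-0.05,0],[255,0.0155,-0.04,-0.0525,0],[255,0.0155,-0.04,-0.0525,0],[255,0.0155,-0.04,-0.0525,0],[255,0.0155,-0.04,-0.0525,0]]

```text
t: 47.6
position: [0.5076, -0.4322, 0.1349]
ee_rot: [3.14, 0.006, 0.002]
ft_force: [-0.4, 0.1, -1.5]
finger_gap: 0.0598
grip_force: 33.3
```

jog_arm:
  commands:
    - [[255,0,0,-0.002,0],[255,0,0,-0.004,0],[255,0,0,-0.004,0],[255,0,0,-0.004,0],[255,0,0,-0.004,0]]

```text
t: 48.02
position: [0.5072, -0.4319, 0.13]
ee_rot: [3.142, 0.006, 0.0]
ft_force: [0.2, 0.7, 0.1]
finger_gap: 0.0599
grip_force: 33.3
```

jog_arm:
  commands:
    - [[255,0,0,-0.001,0],[255,0,0,-0.003,0],[255,0,0,-0.003,0],[255,0,0,-0.003,0],[255,0,0,-0.003,0]]

```text
t: 48.43
position: [0.5071, -0.4318, 0.1268]
ee_rot: [-3.141, -0.006, 0.0]
ft_force: [0.2, 0.2, -0.8]
finger_gap: 0.0598
grip_force: 33.2
```

jog_arm:
  commands:
    - [[255,0,0,-0.002,0],[255,0,0,-0.004,0],[255,0,0,-0.004,0],[255,0,0,-0.004,0],[255,0,0,-0.004,0]]

```text
t: 48.85
position: [0.5075, -0.4322, 0.1258]
ee_rot: [3.141, 0.006, 0.001]
ft_force: [-7.9, 6.8, 17.7]
finger_gap: 0.0601
grip_force: 34.7
```

jog_arm:
  commands:
    - [[255,0,0,0.002,0],[255,0,0,0.003,0],[255,0,0,0.003,0],[180,0,0,0.003,0],[100,0,0,0.003,0],[0,0,0,0.003,0],[0,0,0,0.003,0],[0,0,0,0.003,0],[0,0,0,0.003,0],[0,0,0,0.03,0],[0,0,0,0.07,0],[0,0,0,0.11,0],[0,0,0,0.15,0],[0,-0.03,-0.02,0.18,0],[0,-0.07,-0.035,0.18,0],[0,-0.11,-0.05,0.18,0],[0,-0.15,-0.065,0.18,0],[0,-0.19,-0.08,0.18,0],[0,-0.23,-0.1,0.18,0],[0,-0.25,-0.11,0.18,0]]

```text
t: 50.52
position: [0.2544, -0.5426, 0.3031]
ee_rot: [3.141, 0.005, -0.001]
ft_force: [0.1, -0.4, 0.8]
finger_gap: 0.0854
grip_force: 0.0
```

Run:
```python
from h import *
t=imaging.snapshot('top')
for k in(0,2,3,4,5): look('top',f'ball{k}_center',sph(.06,.121),.121)
look('top','cup_mid',cyl(.06,.008,.088),.05); look('top','coaster_top',hull=True); look('top','spare_cup')
sd=imaging.snapshot('side')
look('side','cup_mid',cyl(.06,.008,.088),.05)
look('side','caddy_deck',box(.256,.164,.06,.108),.1,-.171,hull=True)
cv2.imwrite('pics/f2.png',np.hstack([cv2.resize(t[100:320,220:520],None,fx=1.3,fy=1.3),cv2.resize(sd[120:340,180:380],None,fx=1.3,fy=1.3)]))
s=read_state(); print(s['t'],s['position'],s['ft_force'])
```

```text
top ball0_center 0.66 [303. 272.] 585 [ 0.4577 -0.0399] iou 0.927
top ball2_center 0.65 [314. 192.] 556 [ 0.6395 -0.0714] iou 0.909
top ball3_center 0.81 [261. 265.] 622 [0.4746 0.051 ] iou 0.966
top ball4_center 0.97 [268. 224.] 590 [0.5652 0.0346] iou 0.953
top ball5_center 0.9 [274. 183.] 594 [0.6555 0.0189] iou 0.963
top cup_mid 0.81 [473. 248.] 825 [ 0.5062 -0.4296] iou 0.949
top coaster_top 0.96 [457. 243.] 590 [ 0.5072 -0.4335] iou 0.391
top spare_cup 0.89 [342. 141.] 712 [ 0.7654 -0.1312] iou 0.960
side cup_mid 0.72 [323. 143.] 631 [ 0.5044 -0.4333] iou 0.936
side caddy_deck 0.97 [282. 226.] 4770 [ 0.5557 -0.0103 -0.167 ] iou 0.963
51.1167 [ 0.2581 -0.5415  0.3028] [0.3692 0.0657 0.1248]
```

View pics/f2.png

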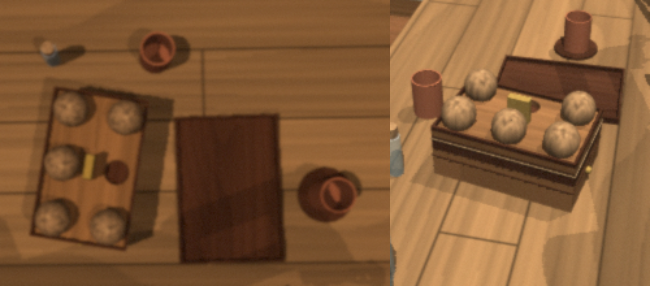

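The cup is back upright on the coaster, within about 3 mm of its centre and wholly on it. Five balls rest in five dimples, the caddy sits flat on the chest, and the bystanders have not moved. Handing in.

```bash
python3 -c "
from cell import arm; print(arm.finish_job())"
```

```text
the job is handed in; nothing more can be done
None
```

I handed the job in at about 51 s: the copper cup is on the coaster (knocked off partway through, so I put it back), the caddy is seated on the chest and all five balls present are in their own dimples; the hand-in returned no verdict.

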